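# Open the positioner's control console on the welding table

### The job

The control console on the welding table needs a look inside: turn both quarter-turn fasteners on its sloping access panel fully to unlocked, then swing the panel up until it is fully open and let go, so that it stays up on its stiff hinge. Leave the tools and parts lying around the console where they are.

Things in the scene. Friction and masses are not known exactly. Their poses are not given: they have to be found in the camera images.
- console: Grey sloped-front control console, fixed: 360 wide (y), 300 deep (x), 178 high at the back. Origin under its centre, on the table; x points level from its low front (80 high, robot side) to its back, y to the left seen from its front, z up. From the front's top edge the face slopes up and back at 27 degrees from level for 215. Flat top behind, stop button, switch, lamps and meter to 35 high.
- panel (a joint): Access panel, light sheet 316 wide, 188 up the slope, 4 thick, on the sloping face, hinged along its upper edge (level axis). 0 = closed; grows as its lower edge swings up and back; stop, fully open, at 1.4 rad. The stiff hinge (about 0.9 N m) holds its 0.5 kg at any angle; at the handle it lifts with 6 to 12 N. While a fastener is locked its tongue lets the panel move only about 0.02 rad.
- panel_hinge (a point): Middle of the panel's hinge axis, 4 above the console's sloping face, 202 up the slope from its lower edge. Axes turn with the panel: x from its lower edge towards the hinge, y along the hinge axis to the console's left, z out of the panel's face (27 degrees from vertical while closed).
- panel_handle (a point): Middle of the bar of the panel's steel bow handle: round bar 10 thick, along the panel's y, its legs 84 apart (centres), bar centre 38 above the panel's face and 152 from the hinge axis along the panel, half-way between the fasteners. Same axes as panel_hinge.
- cam_left (a joint): Left fastener (seen from the console's front): 0 = fully locked, 1.571 = stop, unlocked; starts between 0 and 0.3, locked. Turns counter-clockwise seen from outside (positive about its outward z) to unlock; its tongue clears the lip from about 1.25 rad on. Takes about 0.07 N m; stays where it is left.
- cam_left_grip (a point): Grip point of the left fastener, on its turning axis, 24 above the panel's face, 157 from the hinge axis along the panel, 110 left of its middle. Black wing grip 44 long, 11 thick, standing from 4 to 31 above the face on a steel disc 38 across. Axes turn with it: x along the wing (locked: up the slope; unlocked: level, along the panel's lower edge), y across it, z out of the panel.
- cam_right (a joint): Right fastener: like the left one, also 0 = locked, 1.571 = stop, unlocked, counter-clockwise as seen from outside.
- cam_right_grip (a point): Grip point of the right fastener, like cam_left_grip, 110 to the right of the panel's middle.
- hammer_mid (a point): Loose hammer, 280 long, lying beside the console on its left; 20 above the table. A bystander.
- tape_mid (a point): Loose tape measure, 68 by 36 by 64 high, standing to the right of the console; the point is its centre. A bystander.
- hub_mid (a point): Loose turned-steel flanged hub, 84 in diameter, 48 high, to the right of the console; the point is its centre. A bystander.
- wire_brush_mid (a point): Loose wire brush, 240 long, 26 wide, 30 high, lying in front of the console; the point is 15 above the table, near the middle of its length. A bystander.

How it is judged:
By the outcome, as a careful person would: the job done as asked, in the order asked, and still so for the second after the job is handed in, with the robot touching nothing.
It also fails if it takes over 64 s, if anything falls off the work surface, if the arm or the gripper's body presses on something with over 40 N, if the wrist force passes 120 N, or if a joint passes its speed limit or range.

### The arm

A 6-joint arm with a two-finger parallel gripper is mounted at the origin on the work surface. World frame = base frame: x ahead of the robot, y to its left, z up, the work surface at z = 0. Lengths are in mm, angles in rad, forces in N, time in s.
With the tool pointing down it reaches from about 275 to 725 mm from the base axis. Payload 15.9 kg.
Tool frame: the origin (TCP) lies at the very end of the fingers, on their centre line; the grasp point (between the pads) lies 19 mm behind it; z points along the fingers, y is the line along which they close (so a half turn about z gives the same grasp; the last joint's range is limited). The gripper opens to 85 mm and grips with 20 to 120 N. Pads are 22 mm wide; open, the fingers measure 114 mm over their backs; the gripper's body (76 mm by 85 mm) begins 54 mm behind the grasp point. The pads swing forward as they close: fully open they stand 13 mm farther back than shut.
Start: joints at [-1.268, 0.213, -0.034, 1.323, 0, 1.571], TCP at [149.091, -477.239, 231.306] pointing down, gripper open.
Joint ranges: [-2.98, 2.98], [-0.74, 1.72], [-1.14, 1.35], [-2.1, 2.04], [-1.57, 1.44], [-3.14, 3.14]. Speed limits (rad/s): [1.89, 1.89, 2.39, 2.57, 3.14, 3.14].

### API

Orientations are given as a unit quaternion [x, y, z, w].
In Python, from workcell import robot gives the robot as it stands.
- The arm moves only by the tool carry_out, never from a script. Its argument "series" is a list of rows, each a list of 6 numbers: the shift along the tool's x, y, z in cm, then the turn, a rotation vector about the tool's x, y, z in degrees. A call has exactly 10 rows; each row shifts and turns the commanded pose from where the row before left it, along the tool's axes as they then stand; what a row does not reach is not made up. A row lasts 1/8 s, in which the tool goes at most 62.5 mm and 10.7 degrees, less where a joint would pass 70% of its speed; a pose out of reach is approached as far as the arm can. A call is refused whole if a number of a shift passes 6.25 or a number of a turn 10.7, either way. A call with a gripper value outside its range is refused whole. "grip" is the opening, from 0 (shut) to 1 (fully open), set as the call begins (left out, the last holds). The fingers move at their own pace and stop on an object; "grip_force" is the grip in N (left out, the last holds). Time passes only in rows, so rows that do not move let the fingers close, or fill a call up. It gives the time, the measured TCP pose, the force, the opening and the grip force at its end, in the units of the state.
- robot.state(): the state, without advancing time (a new reading comes with each control period).
- robot.capture(name): name is "scene" or "top" or "wrist"; returns (picture, depth): 420x560x3 uint8, blue, green, red; 420x560 float32, mm along the optical axis (not along the pixel's ray), 0 where there is no reading.
- robot.calibration(name): a dict with "fx", "fy", "cx", "cy" (pixels), "dist" ([k1, k2, p1, p2, k3] as OpenCV has them; the pictures are not rectified), "eye" and "rotation" of the camera in the world. Camera axes: x right, y up, looking along -z (the intrinsics and any distortion apply to the point x, -y, -z); pixel columns grow to the right and rows downward; lengths in mm; the calibration is good to about 2 mm. A picture is of the moment at which its call begins: read the wrist's pose just before it. calibration takes no time and is no camera call; for the wrist camera it gives the pose at the moment of the call.
- robot.hand_in(): hands the job in; it is judged then, once.
Trained networks look in the newest picture that a camera, given by its name, has taken for a name from the list of things; names that differ only in an ending like _2 or _b are one class to them, and where a whole thing is asked for, a point or a joint stands for the part that bears it (a point fixed in the world has none). Each returns a list of dicts, best first, with "confidence" (0 to 1); they miss things now and then, are a little off and sometimes report something else, mostly with a low value. They report only what shows in the picture. A call takes as long as a camera call.
- robot.look_for(name, camera): "uv" ([column, row] in pixels, amid what is visible of it).
The state is a dict: "time_s": time; "joints": joint angles; "qvel": joint speeds; "effort": joint torques, N m; "position": TCP position; "eef_rot": TCP orientation; "ft_force": force on the tool from outside, world axes, zero at the start; "torque": the same for the moment, N m; "finger_gap": finger opening in mm; "grasp_force": force on a finger pad.
Only numpy, scipy, OpenCV 4.12 (cv2) and the standard library are available. Lean on these libraries where they do the work, as an engineer would, in place of code of your own. Each camera call takes 0.05 s, during which the arm holds its last target. There are 200 camera calls.

## Working session

There is one attempt and no reset: what is moved stays moved. The work goes in short steps, Python scripts to look and compute and a tool call to move; the robot and the scene stay as the last step left them, time stands still between calls to the robot, and variables do not carry over. Pictures are saved under pics/ and viewed, at most 10 in all, crops included, and the job is handed in when it is done.

Besides the shell and the picture viewer there is one more tool, called after "Emit:" as a command line: name --pt "numbers of a row" for each row, then --argument value for the rest. carry_out: Moves the arm, as the interface text tells. Its arguments: {"type":"object","properties":{"series":{"type":"array"},"grip":{"type":"number"},"grip_force":{"type":"number"}},"required":["series"]}

```bash
ls; mkdir -p pics; cat > h.py <<'E'
import numpy as np, cv2
from scipy.spatial.transform import Rotation as R
from workcell import robot
def px2w(name,uv,depth,cal=None,r=2):
    c=cal or robot.calibration(name); u,v=uv
    K=np.array([[c['fx'],0,c['cx']],[0,c['fy'],c['cy']],[0,0,1.]])
    p=cv2.undistortPoints(np.array([[[u,v]]],float),K,np.array(c['dist'],float))[0,0]
    w=depth[max(0,int(v)-r):int(v)+r+1,max(0,int(u)-r):int(u)+r+1]; w=w[w>0]
    d=np.median(w)
    return np.array(c['eye'])+rot(c['rotation'])@np.array([p[0]*d,-p[1]*d,-d])
def rot(m):
    m=np.array(m,float)
    return m if m.shape==(3,3) else R.from_quat(m).as_matrix()
E
python3 - <<'E'
from h import *
for n in ('scene','top'):
    im,d=robot.capture(n); cv2.imwrite(f'pics/{n}0.png',im); np.save(f'{n}_d.npy',d)
    print(n,robot.calibration(n))
    for k in ('console','panel_handle','cam_left_grip','cam_right_grip','panel_hinge','panel'):
        try:
            for q in robot.look_for(k,n)[:3]: print(k,np.round(q['uv']),round(q['confidence'],2),np.round(px2w(n,q['uv'],d)))
        except Exception as e: print(k,e)
print(robot.state())
E
```

```text
pics
scene {'fx': 508.2581737622848, 'fy': 508.2581737622848, 'cx': 278.23714205729675, 'cy': 209.32404933504924, 'dist': array([-0.19521,  0.     ,  0.     ,  0.     ,  0.     ]), 'eye': array([ 870.74555343, -456.33567156,  970.96012595]), 'rotation': array([0.27528915, 0.06550886, 0.23250675, 0.93051872])}
console [328. 251.] 0.8 [753. -38. 178.]
panel_handle [299. 227.] 0.67 [677.   6. 136.]
cam_left_grip [305. 173.] 0.74 [626. 135. 125.]
cam_right_grip [244. 252.] 0.66 [607. -87. 126.]
panel_hinge [299. 222.] 0.86 [670.  18. 130.]
panel [299. 228.] 0.77 [675.   6. 133.]
top {'fx': 447.0616635218992, 'fy': 447.0616635218992, 'cx': 284.0223802245855, 'cy': 203.33662465621921, 'dist': array([-0.11170571,  0.        ,  0.        ,  0.        ,  0.        ]), 'eye': array([ 498.53291836,   37.25758075, 1116.24972423]), 'rotation': array([ 0.03676112, -0.03774367, -0.69870344,  0.71346867])}
console [289. 144.] 0.91 [730.  28. 160.]
panel_handle [286. 171.] 0.83 [676.  34. 133.]
cam_left_grip [240. 193.] 0.79 [623. 135. 129.]
cam_left_grip [391. 237.] 0.54 [ 536. -222.   47.]
cam_right_grip [331. 202.] 0.55 [611. -69. 110.]
cam_right_grip [240. 195.] 0.46 [619. 135. 130.]
panel [288. 169.] 0.71 [679.  30. 134.]
{'time_s': 0.7, 'joints': array([-1.26804712e+00,  2.12843596e-01, -3.44037363e-02,  1.32352447e+00,
       -3.77282947e-05,  1.57079159e+00]), 'qvel': array([ 0.00109264, -0.00095508,  0.00027514,  0.00146321, -0.00257067,
        0.00210512]), 'effort': array([-3.78767771e-03, -6.85818815e+01,  4.87279558e+01,  9.24329106e-04,
       -1.38160108e-04, -1.04340157e-05]), 'position': array([ 149.05337915, -477.23812825,  231.33255439]), 'eef_rot': array([ 9.88564368e-01,  1.50799500e-01, -1.67994727e-05,  1.49658672e-05]), 'ft_force': array([-0.98122859, -0.68828577, -0.37258719]), 'torque': array([-0.00813479, -0.02406942, -0.03192555]), 'grasp_force': 0.0, 'finger_gap': 85.26108815944862}
```

View pics/scene0.png

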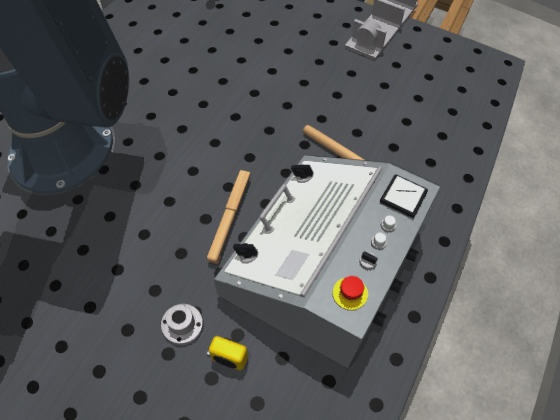

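View pics/top0.png

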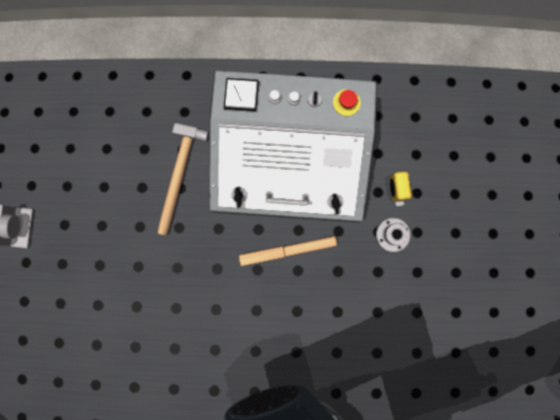

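The pictures show the console turned slightly. In the top view the left wing is at about (239,196), the right wing at (337,203) and the handle bar at (288,201). The hammer, brush, hub and tape all lie clear of it. Next I'll fit the panel plane and outline.

```bash
cat >> h.py <<'E'
def cloud(name,d):
    c=robot.calibration(name)
    K=np.array([[c['fx'],0,c['cx']],[0,c['fy'],c['cy']],[0,0,1.]])
    v,u=np.mgrid[0:d.shape[0],0:d.shape[1]]
    p=cv2.undistortPoints(np.stack([u,v],-1).reshape(-1,1,2).astype(float),K,np.array(c['dist'],float)).reshape(*d.shape,2)
    return np.array(c['eye'])+np.stack([p[...,0]*d,-p[...,1]*d,-d],-1)@rot(c['rotation']).T
E
python3 - <<'E'
from h import *
for n in ('top','scene'):
    im=cv2.imread(f'pics/{n}0.png'); d=np.load(f'{n}_d.npy'); P=cloud(n,d)
    m=((im.min(2)>150)&(d>0)&(P[...,2]>70)&(P[...,2]<190)&(np.abs(P[...,1]-30)<190)&(P[...,0]>580)&(P[...,0]<790)).astype(np.uint8)
    k,l,s,_=cv2.connectedComponentsWithStats(m); i=1+np.argmax(s[1:,4]); m=l==i
    Q=P[m]; 
    for _ in range(4):
        c=Q.mean(0); nrm=np.linalg.svd(Q-c,full_matrices=False)[2][2]; nrm*=np.sign(nrm[2])
        e=(Q-c)@nrm; Q=Q[np.abs(e)<max(3,2*e.std())]
    ay=np.cross(nrm,[-nrm[0]*-1 if 0 else 0,0,1.]); ay=np.cross([0,0,1.],-nrm*np.array([1,1,0])); 
    ax=np.array([-nrm[0],-nrm[1],0]); ax/=np.linalg.norm(ax); ay=np.cross([0,0,1],ax)
    rect=cv2.minAreaRect(((Q-c)[:,:2]).astype(np.float32))
    up=np.cross(ay,nrm); a=(Q-c)@up; b=(Q-c)@ay
    r2=cv2.minAreaRect(np.c_[b,a].astype(np.float32))
    print(n,len(Q),'tilt',np.degrees(np.arccos(nrm[2])),'yaw plane',np.degrees(np.arctan2(ax[1],ax[0])),'rect',r2, 'std',e.std())
    print(' centre',c+ay*r2[0][0]+up*r2[0][1])
E
```

```text
top 11676 tilt 26.685323842250877 yaw plane -2.8271916863238227 rect ((-1.763458251953125, -5.0248260498046875), (348.4463806152344, 221.87576293945312), 0.21704882383346558) std 2.1748290091581937
 centre [682.07284017  28.10137435 135.22281162]
scene 8603 tilt 27.279424254860682 yaw plane -2.7131372495330717 rect ((16.501754760742188, -12.529457092285156), (319.37310791015625, 198.23976135253906), 0.1585264950990677) std 1.189403746234797
 centre [673.4594882   29.09834705 132.88963737]
```

```bash
python3 - <<'E'
from h import *
yaw=np.radians(-2.75); t=np.radians(27)
ax=np.array([np.cos(yaw),np.sin(yaw),0]); ay=np.array([-np.sin(yaw),np.cos(yaw),0]); z=np.array([0,0,1.])
up=ax*np.cos(t)+z*np.sin(t); nr=-ax*np.sin(t)+z*np.cos(t); O=np.array([678,29,134.])
for n in ('top','scene'):
    im=cv2.imread(f'pics/{n}0.png'); d=np.load(f'{n}_d.npy'); P=cloud(n,d)-O
    a,b,h=P@up,P@ay,P@nr
    m=(im.min(2)>150)&(d>0)&(abs(h)<8)
    print(n,'h',np.median(h[m&(abs(a)<70)&(abs(b)<130)]))
    for w,q,o,lim in (('a',a,b,130),('b',b,a,75)):
        H,e=np.histogram(q[m&(abs(o)<lim)],bins=np.arange(-200,201,4)); lev=np.median(H[H>50])/2
        idx=np.where(H>lev)[0]; print(w,e[idx[0]],e[idx[-1]+1],(e[idx[0]]+e[idx[-1]+1])/2)
    # things above face: wings & handle
    for nm,b0 in (('L',110),('R',-110),('H',0)):
        s=(d>0)&(h>15 if nm!='H' else h>28)&(h<50)&(abs(b-b0)<(35 if nm!='H' else 50))&(a<-20)&(a>-110)
        if s.sum()>5: print(nm,s.sum(),'a',a[s].mean(),a[s].min(),a[s].max(),'b',b[s].mean(),b[s].min(),b[s].max(),'h',h[s].max())
E
```

```text
top h -0.21114794132306672
a -104 112 4.0
b -164 172 4.0
L 131 a -63.90533750401859 -86.10503877531148 -43.5415461980016 b 107.41899532054123 98.40014067670641 117.67907646486513 h 33.06589400232746
R 131 a -63.76028828829261 -86.82251691049535 -44.07988020968727 b -108.88861815603245 -118.68635312251641 -99.9718049554807 h 33.637338113970955
H 198 a -60.014780783200834 -66.81635941865454 -55.683095778149315 b -1.9631658263956133 -48.13764677968635 44.58369906035135 h 47.661989110119464
scene h 1.061112009099528
a -92 116 12.0
b -160 156 -2.0
L 182 a -62.407297684367144 -85.78890851773959 -42.41977779608356 b 105.67124616298132 96.80311122270814 119.98988394904791 h 34.71958408653712
R 219 a -61.90536519438703 -86.33523717989179 -42.24318916621472 b -113.47499738190756 -122.09772894872874 -100.8852923470492 h 33.81692763260877
H 240 a -58.420565116330096 -67.3179793951697 -53.96842369334309 b -4.172799401503441 -47.957953648023604 44.03459349256561 h 46.82302728509261
```

Emit:
carry_out --pt "2.6 -1.8 -0.8 0 0 0" --pt "2.6 -1.8 -0.8 0 0 0" --pt "2.6 -1.8 -0.8 0 0 0" --pt "2.6 -1.8 -0.8 0 0 0" --pt "2.6 -1.8 -0.8 0 0 0" --pt "2.6 -1.8 -0.8 0 0 0" --pt "2.6 -1.8 -0.8 0 0 0" --pt "2.6 -1.8 -0.8 0 0 0" --pt "2.6 -1.8 -0.8 0 0 0" --pt "2.6 -1.8 -0.8 0 0 0" --grip 0.6

```text
time_s: 1.95
position: [344.1, -227.0, 311.7]
eef_rot: [0.989, 0.151, 0.0, 0.0]
ft_force: [0.2, -0.4, 0.1]
finger_gap: 51.1
grasp_force: 0.0
```

```bash
cat >> h.py <<'E'
yaw=np.radians(-2.75); t=np.radians(27)
ax=np.array([np.cos(yaw),np.sin(yaw),0]); ay=np.array([-np.sin(yaw),np.cos(yaw),0]); zz=np.array([0,0,1.])
up=ax*np.cos(t)+zz*np.sin(t); nr=-ax*np.sin(t)+zz*np.cos(t); O=np.array([678,29,134.])
def pt(a,b,h): return O+a*up+b*ay+h*nr
RT=np.c_[up,-ay,-nr]   # x=up
def plan(p,Rm,rows=None):
    s=robot.state(); R0=R.from_quat(s['eef_rot']).as_matrix()
    d=R0.T@(p-s['position']); rv=np.degrees(R.from_matrix(R0.T@Rm).as_rotvec())
    print('pos',np.round(s['position'],1),'j',np.round(np.degrees(s['joints']),1),'F',np.round(s['ft_force'],1),'gap',round(s['finger_gap'],1),round(s['grasp_force'],1),'t',s['time_s'])
    print('shift cm (start axes)',np.round(d/10,2),'turn deg',np.round(rv,1))
    n=rows or int(max(np.linalg.norm(d)/60,np.linalg.norm(rv)/10.5))+1
    # per-row equal twist with straight line motion
    st=R.from_rotvec(np.radians(rv)/n); Rc=R0.copy()
    if np.linalg.norm(rv)<3: print(n,'rows each',np.round(d/10/n,2),np.round(rv/n,2)); return
    for i in range(n):
        print(list(np.round(Rc.T@(p-s['position'])/10/n,2)),list(np.round(rv/n,1))); Rc=Rc@st.as_matrix()
E
python3 - <<'E'
from h import *
plan(pt(-64,108,130),RT,15)
plan(pt(-64,108,130),np.c_[-up,ay,-nr],20)
E
```

```text
pos [ 344.1 -227.   311.7] j [-33.4   1.8  -2.3  85.8   0.  129.2] F [ 0.2 -0.4  0.1] gap 51.1 0.0 t 1.95
shift cm (start axes) [ 32.31 -28.61   9.09] turn deg [-4.7 26.7 19.7]
[np.float64(2.15), np.float64(-1.91), np.float64(0.61)] [np.float64(-0.3), np.float64(1.8), np.float64(1.3)]
[np.float64(2.09), np.float64(-1.96), np.float64(0.66)] [np.float64(-0.3), np.float64(1.8), np.float64(1.3)]
[np.float64(2.02), np.float64(-2.01), np.float64(0.71)] [np.float64(-0.3), np.float64(1.8), np.float64(1.3)]
[np.float64(1.95), np.float64(-2.06), np.float64(0.76)] [np.float64(-0.3), np.float64(1.8), np.float64(1.3)]
[np.float64(1.88), np.float64(-2.11), np.float64(0.81)] [np.float64(-0.3), np.float64(1.8), np.float64(1.3)]
[np.float64(1.81), np.float64(-2.16), np.float64(0.86)] [np.float64(-0.3), np.float64(1.8), np.float64(1.3)]
[np.float64(1.73), np.float64(-2.2), np.float64(0.9)] [np.float64(-0.3), np.float64(1.8), np.float64(1.3)]
[np.float64(1.65), np.float64(-2.25), np.float64(0.94)] [np.float64(-0.3), np.float64(1.8), np.float64(1.3)]
[np.float64(1.57), np.float64(-2.29), np.float64(0.98
[... 2389 characters left out ...]
-1.9), np.float64(-0.3), np.float64(-7.8)]
[np.float64(0.93), np.float64(1.94), np.float64(0.48)] [np.float64(-1.9), np.float64(-0.3), np.float64(-7.8)]
[np.float64(0.67), np.float64(2.03), np.float64(0.54)] [np.float64(-1.9), np.float64(-0.3), np.float64(-7.8)]
[np.float64(0.39), np.float64(2.09), np.float64(0.6)] [np.float64(-1.9), np.float64(-0.3), np.float64(-7.8)]
[np.float64(0.11), np.float64(2.1), np.float64(0.67)] [np.float64(-1.9), np.float64(-0.3), np.float64(-7.8)]
[np.float64(-0.17), np.float64(2.07), np.float64(0.74)] [np.float64(-1.9), np.float64(-0.3), np.float64(-7.8)]
[np.float64(-0.45), np.float64(2.0), np.float64(0.8)] [np.float64(-1.9), np.float64(-0.3), np.float64(-7.8)]
```

```bash
sed -i 's/print(list(np.round(Rc.T@(p-s\[.position.\])\/10\/n,2)),list(np.round(rv\/n,1)))/print(np.r_[np.round(Rc.T@(p-s["position"])\/10\/n,2),np.round(rv\/n,1)].tolist())/; s/^RT=.*/RT=np.c_[-up,ay,-nr]/' h.py; python3 - <<'E'
from h import *
plan(pt(-64,-111,140),RT,20)
E
```

```text
pos [ 344.1 -227.   311.7] j [-33.4   1.8  -2.3  85.8   0.  129.2] F [ 0.2 -0.4  0.1] gap 51.1 0.0 t 1.95
shift cm (start axes) [24.36 -8.2   8.2 ] turn deg [ -37.4   -6.6 -155.9]
[1.22, -0.41, 0.41, -1.9, -0.3, -7.8]
[1.27, -0.25, 0.39, -1.9, -0.3, -7.8]
[1.29, -0.09, 0.38, -1.9, -0.3, -7.8]
[1.3, 0.07, 0.37, -1.9, -0.3, -7.8]
[1.28, 0.23, 0.37, -1.9, -0.3, -7.8]
[1.24, 0.39, 0.37, -1.9, -0.3, -7.8]
[1.17, 0.55, 0.38, -1.9, -0.3, -7.8]
[1.09, 0.69, 0.39, -1.9, -0.3, -7.8]
[0.99, 0.82, 0.41, -1.9, -0.3, -7.8]
[0.88, 0.93, 0.44, -1.9, -0.3, -7.8]
[0.74, 1.03, 0.46, -1.9, -0.3, -7.8]
[0.6, 1.1, 0.49, -1.9, -0.3, -7.8]
[0.45, 1.16, 0.53, -1.9, -0.3, -7.8]
[0.3, 1.19, 0.56, -1.9, -0.3, -7.8]
[0.14, 1.2, 0.6, -1.9, -0.3, -7.8]
[-0.02, 1.19, 0.64, -1.9, -0.3, -7.8]
[-0.18, 1.15, 0.68, -1.9, -0.3, -7.8]
[-0.33, 1.09, 0.72, -1.9, -0.3, -7.8]
[-0.47, 1.02, 0.75, -1.9, -0.3, -7.8]
[-0.59, 0.92, 0.79, -1.9, -0.3, -7.8]
```

Emit:
carry_out --pt "1.2 -0.4 0.4 -1.9 -0.3 -7.8" --pt "1.3 -0.3 0.4 -1.9 -0.3 -7.8" --pt "1.3 -0.1 0.4 -1.9 -0.3 -7.8" --pt "1.3 0.1 0.4 -1.9 -0.3 -7.8" --pt "1.3 0.2 0.4 -1.9 -0.3 -7.8" --pt "1.2 0.4 0.4 -1.9 -0.3 -7.8" --pt "1.2 0.6 0.4 -1.9 -0.3 -7.8" --pt "1.1 0.7 0.4 -1.9 -0.3 -7.8" --pt "1.0 0.8 0.4 -1.9 -0.3 -7.8" --pt "0.9 0.9 0.4 -1.9 -0.3 -7.8"

```text
time_s: 3.2
position: [448.3, -151.2, 269.6]
eef_rot: [0.659, 0.736, -0.001, 0.155]
ft_force: [0.1, -0.7, -0.1]
finger_gap: 51.1
grasp_force: 0.0
```

Emit:
carry_out --pt "0.7 1.0 0.5 -1.9 -0.3 -7.8" --pt "0.6 1.1 0.5 -1.9 -0.3 -7.8" --pt "0.5 1.2 0.5 -1.9 -0.3 -7.8" --pt "0.3 1.2 0.6 -1.9 -0.3 -7.8" --pt "0.1 1.2 0.6 -1.9 -0.3 -7.8" --pt "0 1.2 0.6 -1.9 -0.3 -7.8" --pt "-0.2 1.2 0.7 -1.9 -0.3 -7.8" --pt "-0.3 1.1 0.7 -1.9 -0.3 -7.8" --pt "-0.5 1.0 0.8 -1.9 -0.3 -7.8" --pt "-0.6 0.9 0.8 -1.9 -0.3 -7.8"

```text
time_s: 4.45
position: [553.2, -75.3, 229.2]
eef_rot: [0.019, 0.972, -0.001, 0.236]
ft_force: [-0.2, 0.5, 0.7]
finger_gap: 51.6
grasp_force: 0.0
```

```bash
cat >> h.py <<'E'
def wing(P,b0,d,sel=None):
    Q=P-O; a,b,h=Q@up,Q@ay,Q@nr
    s=(d>0)&(h>17)&(h<40)&(abs(b-b0)<35)&(a<-30)&(a>-100)
    A=np.c_[a[s],b[s]].astype(np.float32)
    r=cv2.minAreaRect(A); e=np.linalg.svd(A-A.mean(0),full_matrices=False)[2][0]; e*=np.sign(e[0])
    f=(d>0)&(abs(h)<8)&(abs(a)<80)&(abs(b-b0)<60)
    print('wing',b0,s.sum(),'rect',r,'mean',A.mean(0),'cam angle deg',np.degrees(np.arctan2(e[1],e[0])),'top h',np.percentile(h[s],95),'face h',np.median(h[f]))
E
python3 - <<'E'
from h import *
c=robot.calibration('wrist'); im,d=robot.capture('wrist'); cv2.imwrite('pics/w1.png',im); np.save('w_d.npy',d)
wing(cloud('wrist',d),-111,d)
for k in ('cam_right_grip','panel_handle'):
    for q in robot.look_for(k,'wrist')[:2]: print(k,q)
plan(pt(-64,-111,140),RT)
E
```

```text
wing -111 933 rect ((-65.87013244628906, -109.85086059570312), (20.589622497558594, 43.261600494384766), 88.61785125732422) mean [ -67.26085 -109.78697] cam angle deg 13.338803 top h 30.40063412770023 face h -1.2765635650973086
cam_right_grip {'uv': [276.1, 197.5], 'confidence': 0.7}
panel_handle {'uv': [379.6, 234.3], 'confidence': 0.58}
pos [552.7 -75.7 228.9] j [ -9.9  -4.3 -27.5  39.7   3.8  -6.3] F [-0.4  0.8  0.9] gap 51.2 0.0 t 4.6
shift cm (start axes) [ 0.01 -0.04 -0.09] turn deg [ 0.5  0.3 -0.1]
1 rows each [ 0.01 -0.04 -0.09] [ 0.51  0.25 -0.06]
```

View pics/w1.png

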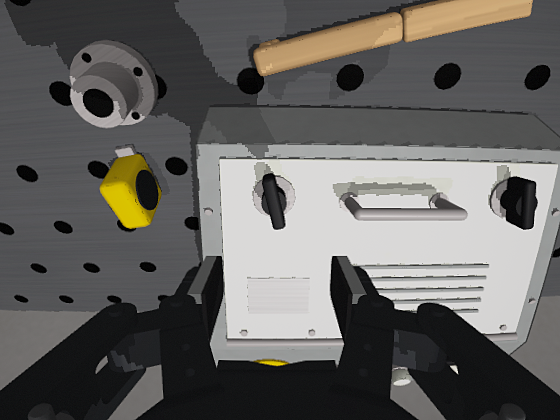

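The wrist view shows the right wing from (268,180) to (281,225), already turned about 13°. The handle is at (410,210) and the left wing at (515,205). I'm going down on the right wing, aligned with it.

Emit:
carry_out --pt "0.1 0.1 1.3 0.5 0.3 -4.5" --pt "0 0 1.3 0 0 -4.5" --pt "0 0 1.3 0 0 -4" --pt "0 0 1.3 0 0 0" --pt "0 0 1.3 0 0 0" --pt "0 0 1.3 0 0 0" --pt "0 0 1.3 0 0 0" --pt "0 0 1.3 0 0 0" --pt "0 0 1.3 0 0 0" --pt "0 0 1.4 0 0 0"

```text
time_s: 5.85
position: [612.1, -77.2, 111.4]
eef_rot: [-0.088, 0.968, -0.032, 0.231]
ft_force: [-0.1, 0.2, 0.1]
finger_gap: 51.3
grasp_force: 0.0
```

```bash
python3 - <<'E'
from h import *
im,d=robot.capture('wrist'); cv2.imwrite('pics/w2.png',im)
c=R.from_rotvec(nr*np.radians(13)).as_matrix()
plan(pt(-65,-110,7),c@RT)
E
```

```text
pos [611.8 -77.1 109.7] j [ -8.5   8.5 -32.7  22.1   2.7 -18.2] F [-1.6  0.3 -2.1] gap 50.9 0.0 t 5.9
shift cm (start axes) [-0.02 -0.09 -0.1 ] turn deg [ 0.1 -0.1  0.1]
1 rows each [-0.02 -0.09 -0.1 ] [ 0.05 -0.06  0.07]
```

View pics/w2.png

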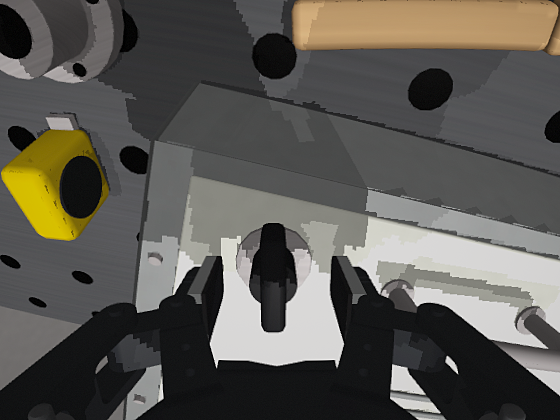

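The wing is centred between the pads, at about (273,280), so I'm closing.

Emit:
carry_out --pt "0 0 0 0 0 0" --pt "0 0 0 0 0 0" --pt "0 0 0 0 0 0" --pt "0 0 0 0 0 0" --pt "0 0 0 0 0 0" --pt "0 0 0 0 0 0" --pt "0 0 0 0 0 0" --pt "0 0 0 0 0 0" --pt "0 0 0 0 0 0" --pt "0 0 0 0 0 0" --grip 0 --grip_force 40

```text
time_s: 7.15
position: [611.9, -78.3, 113.0]
eef_rot: [-0.087, 0.968, -0.033, 0.232]
ft_force: [-0.9, -7.5, -0.7]
finger_gap: 10.0
grasp_force: 42.7
```

Emit:
carry_out --pt "0 0 0 0 0 -8" --pt "0 0 0 0 0 -8" --pt "0 0 0 0 0 -8" --pt "0 0 0 0 0 -8" --pt "0 0 0 0 0 -8" --pt "0 0 0 0 0 -8" --pt "0 0 0 0 0 -8" --pt "0 0 0 0 0 -8" --pt "0 0 0 0 0 -8" --pt "0 0 0 0 0 -8"

```text
time_s: 8.4
position: [610.0, -76.7, 111.8]
eef_rot: [0.691, -0.684, 0.172, -0.156]
ft_force: [-15.8, 3.7, 6.7]
finger_gap: 10.2
grasp_force: 54.6
```

```bash
python3 - <<'E'
from h import *
c=R.from_rotvec(nr*np.radians(90)).as_matrix()
plan(pt(-65,-110,7),c@RT); print(robot.state()['torque'])
E
```

```text
pos [610.  -76.7 111.8] j [ -8.5   8.1 -32.7  22.4   2.7 -98.5] F [-15.8   3.7   6.7] gap 10.2 54.6 t 8.4
shift cm (start axes) [ 0.12 -0.11  0.17] turn deg [0.1 0.1 3.3]
[0.12, -0.11, 0.17, 0.1, 0.1, 3.3]
[ 1.18505351  2.67962204 -0.59726735]
```

Emit:
carry_out --pt "0 0 0 0 0 0" --pt "0 0 0 0 0 0" --pt "0 0 0 0 0 0" --pt "0 0 0 0 0 0" --pt "0 0 -1.5 0 0 0" --pt "0 0 -2 0 0 0" --pt "0 0 -2 0 0 0" --pt "0 0 -2 0 0 0" --pt "0 0 -2 0 0 0" --pt "0 0 -1.5 0 0 0" --grip 0.6

```text
time_s: 9.65
position: [561.3, -74.9, 211.9]
eef_rot: [0.689, -0.685, 0.174, -0.157]
ft_force: [0.3, -0.5, 0.4]
finger_gap: 51.5
grasp_force: 0.0
```

```bash
python3 - <<'E'
from h import *
im,d=robot.capture('top'); P=cloud('top',d); wing(P,-110,d);wing(P,110,d)
im,d=robot.capture('wrist'); cv2.imwrite('pics/w3.png',im); P=cloud('wrist',d); wing(P,-110,d)
plan(pt(-64.5,109,117),R.from_rotvec(nr*np.radians(10)).as_matrix()@RT,10)
E
```

```text
wing -110 88 rect ((-64.55058288574219, -108.93782806396484), (17.732097625732422, 40.47456741333008), 16.024267196655273) mean [ -62.729946 -104.19573 ] cam angle deg -79.477974 top h 32.250904967821405 face h -0.629069712102449
wing 110 130 rect ((-64.67237854003906, 107.69927215576172), (41.92823028564453, 18.368043899536133), 0.2946203947067261) mean [-64.02122 107.39548] cam angle deg 9.158477 top h 32.643575083725935 face h -0.5975221376547593
wing -110 1045 rect ((-65.91600036621094, -110.86247253417969), (20.0419979095459, 43.62801742553711), 3.571103811264038) mean [ -65.8719  -112.08422] cam angle deg -89.97136 top h 29.92624361251694 face h -1.8082491024665583
pos [562.  -74.9 212.3] j [ -9.3  -2.7 -28.5  37.2   3.  -98.9] F [ 0.4  0.3 -0.1] gap 51.3 0.0 t 9.75
shift cm (start axes) [-21.81  -1.05   0.32] turn deg [-0.1  0.1 83.1]
[-2.18, -0.1, 0.03, -0.0, 0.0, 8.3]
[-2.17, 0.21, 0.03, -0.0, 0.0, 8.3]
[-2.12, 0.52, 0.03, -0.0, 0.0, 8.3]
[-2.02, 0.82, 0.03, -0.0, 0.0, 8.3]
[-1.88, 1.11, 0.03, -0.0, 0.0, 8.3]
[-1.7, 1.37, 0.03, -0.0, 0.0, 8.3]
[-1.49, 1.6, 0.03, -0.0, 0.0, 8.3]
[-1.24, 1.8, 0.03, -0.0, 0.0, 8.3]
[-0.97, 1.96, 0.03, -0.0, 0.0, 8.3]
[-0.67, 2.08, 0.03, -0.0, 0.0, 8.3]
```

View pics/w3.png

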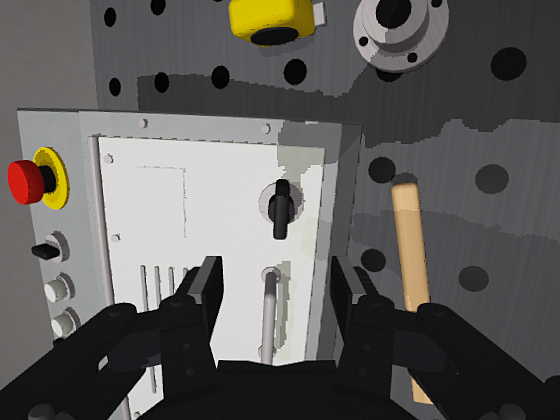

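The right wing, (282,180) to (280,238), is now level and parallel to the handle, so it is unlocked at its stop. Next is the left fastener.

Emit:
carry_out --pt "-2.2 -0.1 0 0 0 8.3" --pt "-2.2 0.2 0 0 0 8.3" --pt "-2.1 0.5 0 0 0 8.3" --pt "-2.0 0.8 0 0 0 8.3" --pt "-1.9 1.1 0 0 0 8.3" --pt "-1.7 1.4 0 0 0 8.3" --pt "-1.5 1.6 0 0 0 8.3" --pt "-1.2 1.8 0 0 0 8.3" --pt "-1.0 2.0 0 0 0 8.3" --pt "-0.7 2.1 0 0 0 8.3"

```text
time_s: 11.0
position: [571.1, 145.0, 209.1]
eef_rot: [-0.06, 0.971, -0.025, 0.232]
ft_force: [0.2, -0.3, 0.2]
finger_gap: 51.1
grasp_force: 0.0
```

```bash
python3 - <<'E'
from h import *
im,d=robot.capture('wrist'); cv2.imwrite('pics/w4.png',im); P=cloud('wrist',d); wing(P,110,d)
plan(pt(-65,108.5,7),R.from_rotvec(nr*np.radians(10)).as_matrix()@RT,10)
E
```

```text
wing 110 1086 rect ((-66.147216796875, 111.70964050292969), (43.138938903808594, 19.933778762817383), 9.960872650146484) mean [-67.35246 111.48082] cam angle deg 9.170721 top h 31.09675504013502 face h -0.7581293483574902
pos [571.3 146.9 209.2] j [ 19.7   1.5 -24.5  38.8  -9.9  10.8] F [-1.6  0.2  0.1] gap 51.1 0.0 t 11.05
shift cm (start axes) [-0.02 -0.44 11.09] turn deg [ 0.1  0.  -0.6]
10 rows each [-0.   -0.04  1.11] [ 0.01  0.   -0.06]
```

View pics/w4.png

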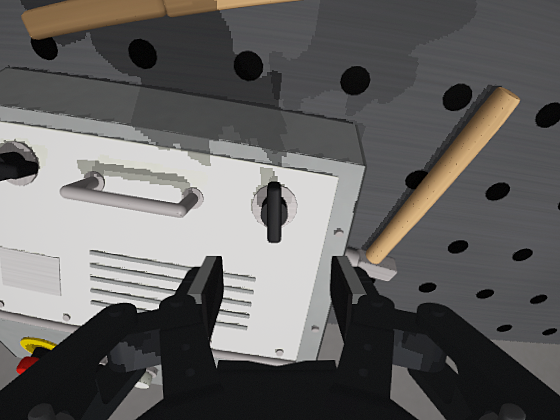

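The left wing, (275,183) to (274,240), is aligned and centred between the fingers. I'm going down, closing and turning it.

Emit:
carry_out --pt "0 -0.2 1.1 0 0 0" --pt "0 0 1.1 0 0 0" --pt "0 0 1.1 0 0 0" --pt "0 0 1.1 0 0 0" --pt "0 0 1.1 0 0 0" --pt "0 0 1.1 0 0 0" --pt "0 0 1.1 0 0 0" --pt "0 0 1.1 0 0 0" --pt "0 0 1.1 0 0 0" --pt "0 0 1.2 0 0 0"

```text
time_s: 12.3
position: [622.2, 139.9, 110.4]
eef_rot: [-0.062, 0.97, -0.026, 0.232]
ft_force: [-0.6, 0.3, 0.3]
finger_gap: 51.2
grasp_force: 0.0
```

Emit:
carry_out --pt "0 0 0 0 0 0" --pt "0 0 0 0 0 0" --pt "0 0 0 0 0 0" --pt "0 0 0 0 0 0" --pt "0 0 0 0 0 0" --pt "0 0 0 0 0 0" --pt "0 0 0 0 0 0" --pt "0 0 0 0 0 0" --pt "0 0 0 0 0 0" --pt "0 0 0 0 0 0" --grip 0 --grip_force 40

```text
time_s: 13.55
position: [621.8, 140.6, 111.5]
eef_rot: [-0.062, 0.97, -0.025, 0.232]
ft_force: [-1.1, 6.3, -0.3]
finger_gap: 10.4
grasp_force: 42.8
```

Current angle is about 9–10°, so I'm turning it 83°.

Emit:
carry_out --pt "0 0 0 0 0 -8.3" --pt "0 0 0 0 0 -8.3" --pt "0 0 0 0 0 -8.3" --pt "0 0 0 0 0 -8.3" --pt "0 0 0 0 0 -8.3" --pt "0 0 0 0 0 -8.3" --pt "0 0 0 0 0 -8.3" --pt "0 0 0 0 0 -8.3" --pt "0 0 0 0 0 -8.3" --pt "0 0 0 0 0 -8.3"

```text
time_s: 14.8
position: [621.1, 141.4, 111.1]
eef_rot: [0.692, -0.683, 0.172, -0.157]
ft_force: [-8.6, 11.0, 2.5]
finger_gap: 10.1
grasp_force: 54.2
```

```bash
python3 - <<'E'
from h import *
plan(pt(-65,110,7),R.from_rotvec(nr*np.radians(90)).as_matrix()@RT,10)
E
```

```text
pos [621.1 141.4 111.1] j [ 17.1  11.4 -28.6  24.4  -8.7 -75.6] F [-8.6 11.   2.5] gap 10.1 54.2 t 14.8
shift cm (start axes) [-0.04 -0.09  0.08] turn deg [0.  0.2 3.4]
[-0.0, -0.01, 0.01, 0.0, 0.0, 0.3]
[-0.0, -0.01, 0.01, 0.0, 0.0, 0.3]
[-0.0, -0.01, 0.01, 0.0, 0.0, 0.3]
[-0.0, -0.01, 0.01, 0.0, 0.0, 0.3]
[-0.0, -0.01, 0.01, 0.0, 0.0, 0.3]
[-0.0, -0.01, 0.01, 0.0, 0.0, 0.3]
[-0.0, -0.01, 0.01, 0.0, 0.0, 0.3]
[-0.0, -0.01, 0.01, 0.0, 0.0, 0.3]
[-0.0, -0.01, 0.01, 0.0, 0.0, 0.3]
[-0.0, -0.01, 0.01, 0.0, 0.0, 0.3]
```

Emit:
carry_out --pt "0 0 0 0 0 0" --pt "0 0 0 0 0 0" --pt "0 0 0 0 0 0" --pt "0 0 0 0 0 0" --pt "0 0 -1.5 0 0 0" --pt "0 0 -2 0 0 0" --pt "0 0 -2 0 0 0" --pt "0 0 -2 0 0 0" --pt "0 0 -2 0 0 0" --pt "0 0 -1.5 0 0 0" --grip 0.6

```text
time_s: 16.05
position: [571.5, 142.3, 210.8]
eef_rot: [0.689, -0.686, 0.173, -0.157]
ft_force: [1.2, 1.4, 0.3]
finger_gap: 51.4
grasp_force: 0.0
```

```bash
python3 - <<'E'
from h import *
im,d=robot.capture('wrist'); cv2.imwrite('pics/w5.png',im); P=cloud('wrist',d); wing(P,110,d)
Q=P-O;a,b,h=Q@up,Q@ay,Q@nr
s=(d>0)&(h>28)&(h<55)&(abs(b)<35)&(a<-30)&(a>-100); print('bar',s.sum(),a[s].mean(),np.percentile(h[s],90))
plan(pt(-60,-0.5,110),R.from_rotvec(nr*np.radians(90)).as_matrix()@RT,6)
im,d=robot.capture('top'); wing(cloud('top',d),110,d)
E
```

```text
wing 110 1066 rect ((-64.79263305664062, 109.33241271972656), (20.615049362182617, 43.35837173461914), 3.722099781036377) mean [-64.64104 107.95205] cam angle deg -89.80921 top h 32.31914545891295 face h 0.686892247700343
bar 1757 -59.95541746098334 44.13514975007629
pos [571.7 142.5 212.3] j [ 19.2   1.1 -24.5  38.9  -9.7 -73.3] F [1.4 0.9 2.3] gap 51.4 0.0 t 16.1
shift cm (start axes) [10.89  0.19  1.03] turn deg [-0.2  0.1  3. ]
[1.81, 0.03, 0.17, -0.0, 0.0, 0.5]
[1.81, 0.02, 0.17, -0.0, 0.0, 0.5]
[1.81, -0.0, 0.17, -0.0, 0.0, 0.5]
[1.81, -0.02, 0.17, -0.0, 0.0, 0.5]
[1.81, -0.03, 0.17, -0.0, 0.0, 0.5]
[1.81, -0.05, 0.17, -0.0, 0.0, 0.5]
wing 110 108 rect ((-65.6081771850586, 106.86121368408203), (20.82396697998047, 39.22934341430664), 16.99470329284668) mean [-63.691113 103.35446 ] cam angle deg 81.86408 top h 32.17663070301911 face h -0.6514652729586596
```

View pics/w5.png

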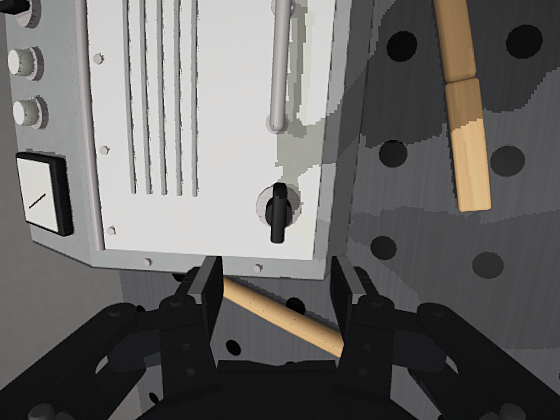

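The left wing is level and unlocked at (279,210), and the handle bar is at (280,80). I'm moving over the bar and down.

Emit:
carry_out --pt "2.2 0 0.2 0 0 0.6" --pt "2.2 0 0.2 0 0 0.6" --pt "2.2 0 0.2 0 0 0.6" --pt "2.2 0 0.2 0 0 0.6" --pt "2.1 0 0.2 0 0 0.6" --pt "0 0 1.8 0 0 0" --pt "0 0 1.8 0 0 0" --pt "0 0 1.8 0 0 0" --pt "0 0 1.9 0 0 0" --pt "0 0 1.9 0 0 0"

```text
time_s: 17.4
position: [616.2, 31.0, 118.5]
eef_rot: [-0.671, 0.703, -0.169, 0.161]
ft_force: [-0.3, -0.2, -1.2]
finger_gap: 51.0
grasp_force: 0.0
```

Emit:
carry_out --pt "0 0 0 0 0 0" --pt "0 0 0 0 0 0" --pt "0 0 0 0 0 0" --pt "0 0 0 0 0 0" --pt "0 0 0 0 0 0" --pt "0 0 0 0 0 0" --pt "0 0 0 0 0 0" --pt "0 0 0 0 0 0" --pt "0 0 0 0 0 0" --pt "0 0 0 0 0 0" --grip 0 --grip_force 50

```text
time_s: 18.65
position: [616.3, 31.1, 120.4]
eef_rot: [-0.671, 0.703, -0.169, 0.162]
ft_force: [-5.4, -0.1, 7.8]
finger_gap: 8.3
grasp_force: 49.4
```

```bash
cat >> h.py <<'E'
Rh=R.from_rotvec(nr*np.radians(90)).as_matrix()@RT
def bar(th):  # bar centre when the panel is open by th; hinge at a=-60+152, face h=-0.5, axis at 0 above panel's underside..
    H=pt(92,-0.5,-0.5); v=-152*up+38*nr
    return H+R.from_rotvec(ay*th).as_matrix()@v
def arc(th0,th1,n):
    s=robot.state(); R0=R.from_quat(s['eef_rot']).as_matrix()
    off=0
    P=[bar(th) for th in np.linspace(th0,th1,n+1)]
    for i in range(n): print(np.round(R0.T@(P[i+1]-P[i])/10,2).tolist())
E
python3 - <<'E'
from h import *
plan(pt(-60,-0.5,18),Rh)
for a,b in ((0,.5),(.5,1.0),(1.,1.4)): print(a,b,np.round(bar(b),0)); arc(a,b,10)
E
```

```text
pos [616.3  31.1 120.4] j [  4.6   7.8 -31.7  23.6  -3.3 -83.5] F [-5.4 -0.1  7.8] gap 8.3 49.4 t 18.65
shift cm (start axes) [-0.03 -0.11 -0.21] turn deg [-0.1  0.   0.1]
1 rows each [-0.03 -0.11 -0.21] [-0.07  0.03  0.07]
0 0.5 [609.  32. 218.]
[-0.0, -0.21, -0.75]
[-0.0, -0.25, -0.74]
[-0.0, -0.28, -0.73]
[-0.0, -0.32, -0.71]
[0.0, -0.36, -0.7]
[0.0, -0.39, -0.68]
[0.0, -0.42, -0.66]
[0.0, -0.46, -0.64]
[0.0, -0.49, -0.61]
[0.0, -0.52, -0.59]
0.5 1.0 [648.  30. 285.]
[0.0, -0.55, -0.56]
[0.0, -0.57, -0.53]
[0.0, -0.6, -0.5]
[0.0, -0.62, -0.47]
[0.0, -0.65, -0.44]
[0.0, -0.67, -0.41]
[0.0, -0.69, -0.38]
[0.0, -0.71, -0.34]
[0.0, -0.72, -0.3]
[0.0, -0.74, -0.27]
1.0 1.4 [700.  27. 320.]
[0.0, -0.6, -0.19]
[0.0, -0.6, -0.16]
[0.0, -0.61, -0.14]
[0.0, -0.62, -0.12]
[0.0, -0.62, -0.09]
[0.0, -0.62, -0.07]
[0.0, -0.63, -0.04]
[0.0, -0.63, -0.02]
[0.0, -0.63, 0.01]
[0.0, -0.63, 0.03]
```

Emit:
carry_out --pt "0 -0.2 -0.75 0 0 0" --pt "0 -0.25 -0.75 0 0 0" --pt "0 -0.3 -0.7 0 0 0" --pt "0 -0.3 -0.7 0 0 0" --pt "0 -0.35 -0.7 0 0 0" --pt "0 -0.4 -0.7 0 0 0" --pt "0 -0.4 -0.65 0 0 0" --pt "0 -0.45 -0.65 0 0 0" --pt "0 -0.5 -0.6 0 0 0" --pt "0 -0.5 -0.6 0 0 0"

```text
time_s: 19.9
position: [616.1, 31.1, 195.9]
eef_rot: [-0.672, 0.704, -0.168, 0.16]
ft_force: [-8.3, 1.5, -9.2]
finger_gap: 8.4
grasp_force: 48.8
```

```bash
cat >> h.py <<'E'
def th_now():
    s=robot.state(); g=s['position']-19*R.from_quat(s['eef_rot']).as_matrix()[:,2]
    v=g-pt(92,-0.5,-0.5); r=np.array([v@up,v@nr]); 
    print('grasp radius',np.hypot(*r),'ideal',np.hypot(152,38),'theta',(np.arctan2(38,-152)-np.arctan2(r[1],r[0]))%6.283)
E
python3 - <<'E'
from h import *
im,d=robot.capture('scene'); cv2.imwrite('pics/s1.png',im)
plan(bar(.5)-19*Rh[:,2]*-1,Rh); th_now()
E
```

```text
pos [616.5  31.1 196.9] j [  4.6   4.  -23.8  35.5  -3.3 -83.6] F [-19.2   0.7  -1.4] gap 8.0 50.0 t 19.95
shift cm (start axes) [-0.04 -0.31 -0.27] turn deg [0.1 0.  0.1]
1 rows each [-0.04 -0.31 -0.27] [0.15 0.03 0.09]
grasp radius 157.13417078083194 ideal 156.6780137734711 theta 0.47419845091299706
```

View pics/s1.png

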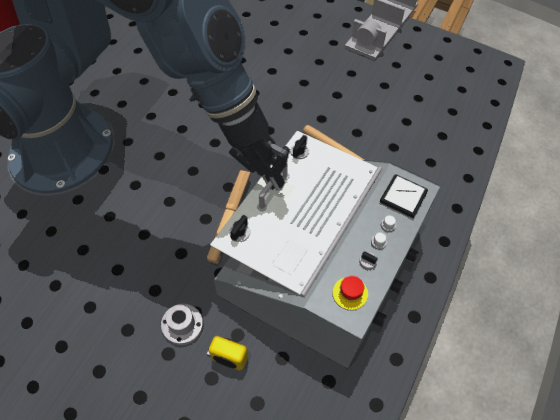

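The panel is lifting: its lower edge now runs from (215,240) to (300,135), with the handle held at (268,190). I'm carrying on along the arc.

Emit:
carry_out --pt "0 -0.55 -0.55 0 0 0" --pt "0 -0.55 -0.55 0 0 0" --pt "0 -0.6 -0.5 0 0 0" --pt "0 -0.6 -0.5 0 0 0" --pt "0 -0.65 -0.45 0 0 0" --pt "0 -0.65 -0.4 0 0 0" --pt "0 -0.7 -0.4 0 0 0" --pt "0 -0.7 -0.35 0 0 0" --pt "0 -0.7 -0.3 0 0 0" --pt "0 -0.75 -0.25 0 0 0"

```text
time_s: 21.2
position: [654.6, 29.2, 265.2]
eef_rot: [-0.671, 0.703, -0.169, 0.161]
ft_force: [-31.1, 0.1, 14.5]
finger_gap: 8.2
grasp_force: 53.3
```

```bash
python3 - <<'E'
from h import *
plan(bar(1.)+19*Rh[:,2],Rh); th_now()
E
```

```text
pos [654.6  29.2 265.2] j [  4.    6.5 -11.   45.7  -3.  -84. ] F [-31.1   0.1  14.5] gap 8.2 53.3 t 21.2
shift cm (start axes) [-0.04 -0.31 -0.14] turn deg [0.  0.  0.1]
1 rows each [-0.04 -0.31 -0.14] [0.04 0.03 0.09]
grasp radius 156.35976820713822 ideal 156.6780137734711 theta 0.9784052140229018
```

Emit:
carry_out --pt "0 -0.6 -0.35 0 0 0" --pt "0 -0.6 -0.25 0 0 0" --pt "0 -0.6 -0.15 0 0 0" --pt "0 -0.6 -0.1 0 0 0" --pt "0 -0.6 -0.1 0 0 0" --pt "0 -0.6 -0.05 0 0 0" --pt "0 -0.6 -0.05 0 0 0" --pt "0 -0.6 0 0 0 0" --pt "0 -0.6 0 0 0 0" --pt "0 -0.5 0 0 0 0" --grip_force 30

```text
time_s: 22.45
position: [703.8, 26.9, 301.2]
eef_rot: [-0.671, 0.703, -0.169, 0.161]
ft_force: [-10.5, -2.2, -1.6]
finger_gap: 8.1
grasp_force: 50.2
```

```bash
cat >> h.py <<'E'
def panel_angle():
    for n in ('top','scene'):
        im,d=robot.capture(n); Q=cloud(n,d)-pt(92,-0.5,-0.5); a,b,h=Q@up,Q@ay,Q@nr
        r=np.hypot(a,h); th=(np.pi-np.arctan2(h,a))%(2*np.pi)  # 0 = closed face
        s=(d>0)&(r>60)&(r<185)&(abs(b)<155)&(abs(b)>50)&(th>.2)&(th<1.9)&(im.min(2)>90)
        if s.sum()>100:
            H,e=np.histogram(th[s],bins=np.arange(.2,1.9,.03)); print(n,s.sum(),'median',np.median(th[s]),'mode',e[H.argmax()]+.015)
        else: print(n,s.sum())
        cv2.imwrite(f'pics/{n}_now.png',im)
E
python3 - <<'E'
from h import *
plan(bar(1.4)+19*Rh[:,2],Rh); th_now(); panel_angle()
E
```

```text
pos [703.8  26.9 301.2] j [  3.4  11.8   0.5  51.7  -2.8 -84.6] F [-10.5  -2.2  -1.6] gap 8.1 50.2 t 22.45
shift cm (start axes) [-0.04 -0.46  0.05] turn deg [-0.1  0.   0.1]
1 rows each [-0.04 -0.46  0.05] [-0.06  0.01  0.07]
grasp radius 156.8897587417779 ideal 156.6780137734711 theta 1.3701670068237528
top 1875 median 1.3696384485440645 mode 1.3549999999999998
scene 4754 median 1.3743868092498825 mode 1.3849999999999998
```

Emit:
carry_out --pt "0 -0.15 0 0 0 0" --pt "0 -0.15 0 0 0 0" --pt "0 -0.15 0 0 0 0" --pt "0 -0.1 0 0 0 0" --pt "0 -0.1 0 0 0 0" --pt "0 -0.1 0 0 0 0" --pt "0 0 0 0 0 0" --pt "0 0 0 0 0 0" --pt "0 0 0 0 0 0" --pt "0 0 0 0 0 0"

```text
time_s: 23.8
position: [707.2, 26.8, 302.8]
eef_rot: [-0.672, 0.704, -0.167, 0.159]
ft_force: [-44.3, -0.4, 7.0]
finger_gap: 8.2
grasp_force: 52.6
```

```bash
python3 - <<'E'
from h import *
plan(bar(1.4)+19*Rh[:,2],Rh); th_now(); panel_angle()
E
```

```text
pos [707.2  26.8 302.8] j [  3.4  12.5   1.8  52.7  -2.7 -84.6] F [-44.3  -0.4   7. ] gap 8.2 52.6 t 23.8
shift cm (start axes) [-0.03 -0.09  0.03] turn deg [0.3 0.  0.1]
1 rows each [-0.03 -0.09  0.03] [0.3  0.02 0.1 ]
grasp radius 156.9669731888819 ideal 156.6780137734711 theta 1.3947089919199127
top 1596 median 1.3931707580547115 mode 1.3849999999999998
scene 4622 median 1.392795076422233 mode 1.3849999999999998
```

It is at the stop: 1.39 rad measured, with the reaction force risen to 44 N. I'm opening the fingers a little and backing out along the panel.

Emit:
carry_out --pt "0 0 0 0 0 0" --pt "0 0 0 0 0 0" --pt "0 0 0 0 0 0" --pt "0 0 0 0 0 0" --pt "0 0 0 0 0 0" --pt "0 0.4 0 0 0 0" --pt "0 0.1 -0.5 0 0 0" --pt "0 0.1 -0.5 0 0 0" --pt "0 0.1 -0.5 0 0 0" --pt "0 0.1 -0.5 0 0 0" --grip 0.33

```text
time_s: 25.15
position: [693.9, 27.5, 318.2]
eef_rot: [-0.671, 0.703, -0.169, 0.161]
ft_force: [-0.2, 0.5, -0.1]
finger_gap: 28.0
grasp_force: 0.0
```

```bash
python3 - <<'E'
from h import *
plan(bar(1.4)+19*Rh[:,2],Rh); panel_angle()
E
```

```text
pos [693.9  27.5 318.2] j [  3.6  10.7   1.5  53.9  -2.8 -84.5] F [-0.2  0.5 -0.1] gap 28.0 0.0 t 25.15
shift cm (start axes) [-0.02 -0.57  2.01] turn deg [-0.   0.   0.1]
1 rows each [-0.02 -0.57  2.01] [-0.03  0.03  0.08]
top 2030 median 1.3729946119030105 mode 1.3849999999999998
scene 4756 median 1.3733189415529101 mode 1.3849999999999998
```

```bash
cat >> h.py <<'E'
def panel_plane():
    for n in ('top','scene'):
        im,d=robot.capture(n); Q=cloud(n,d)-pt(92,-0.5,-0.5); a,b,h=Q@up,Q@ay,Q@nr
        r=np.hypot(a,h); th=(np.pi-np.arctan2(h,a))%(2*np.pi)
        s=(d>0)&(r>25)&(r<180)&(abs(b)<150)&(th>1.2)&(th<1.6)
        A=np.c_[a[s],h[s]]; 
        for _ in range(5):
            c=A.mean(0); v=np.linalg.svd(A-c,full_matrices=False)[2]; e=(A-c)@v[1]; A=A[abs(e)<max(2,2*e.std())]
        e=v[0]*np.sign(v[0]@c)
        off=c@np.array([e[1],-e[0]])
        print(n,len(A),'slope th',(np.pi-np.arctan2(e[1],e[0])),'plane offset from hinge',off)
E
python3 - <<'E'
from h import *
panel_plane()
E
```

```text
top 2439 slope th 1.3834729167063344 plane offset from hinge -0.7969228307560128
scene 7529 slope th 1.3791459404538948 plane offset from hinge -0.5833984780568956
```

View pics/scene_now.png

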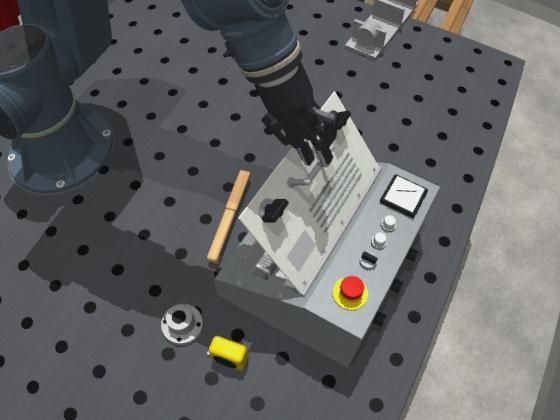

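The panel stands up with the fingers loose around the handle at (315,160), and nothing else has moved. It measures 1.38 rad, so I'm nudging it with the inner finger to confirm it sits on the stop.

Emit:
carry_out --pt "0 -0.1 0.3 0 0 0" --pt "0 -0.1 0.3 0 0 0" --pt "0 -0.1 0.3 0 0 0" --pt "0 -0.1 0.3 0 0 0" --pt "0 -0.1 0 0 0 0" --pt "0 -0.1 0 0 0 0" --pt "0 -0.2 0 0 0 0" --pt "0 -0.2 0 0 0 0" --pt "0 -0.2 0 0 0 0" --pt "0 -0.1 0 0 0 0"

```text
time_s: 26.6
position: [710.4, 26.7, 312.5]
eef_rot: [-0.672, 0.703, -0.168, 0.161]
ft_force: [-9.7, 1.1, 2.0]
finger_gap: 28.2
grasp_force: 3.9
```

```bash
python3 - <<'E'
from h import *
plan(bar(1.4)+19*Rh[:,2],Rh); panel_plane()
E
```

```text
pos [710.4  26.7 312.5] j [  3.4  12.7   3.3  53.8  -2.7 -84.6] F [-9.7  1.1  2. ] gap 28.2 3.9 t 26.6
shift cm (start axes) [-0.02  0.63  0.76] turn deg [0.1 0.  0.1]
1 rows each [-0.02  0.63  0.76] [0.09 0.03 0.08]
top 1855 slope th 1.3992070430753643 plane offset from hinge -1.2087213667047398
scene 7164 slope th 1.3874700817788463 plane offset from hinge -0.6377455762850424
```

Emit:
carry_out --pt "0 -0.1 0 0 0 0" --pt "0 -0.1 0 0 0 0" --pt "0 -0.1 0 0 0 0" --pt "0 0 0 0 0 0" --pt "0 0 0 0 0 0" --pt "0 0 0 0 0 0" --pt "0 0 0 0 0 0" --pt "0 0 0 0 0 0" --pt "0 0 0 0 0 0" --pt "0 0 0 0 0 0"

```text
time_s: 27.95
position: [712.2, 26.7, 313.3]
eef_rot: [-0.672, 0.704, -0.168, 0.16]
ft_force: [-16.3, 0.8, 2.6]
finger_gap: 28.0
grasp_force: 6.9
```

```bash
python3 - <<'E'
from h import *
plan(bar(1.4)+19*Rh[:,2],Rh); panel_plane()
E
```

```text
pos [712.2  26.7 313.3] j [  3.3  13.    3.9  54.1  -2.7 -84.6] F [-16.3   0.8   2.6] gap 28.0 6.9 t 27.95
shift cm (start axes) [-0.02  0.83  0.74] turn deg [0.2 0.  0.1]
1 rows each [-0.02  0.83  0.74] [0.19 0.03 0.09]
top 1686 slope th 1.4177271298664957 plane offset from hinge -1.5626088867123504
scene 7061 slope th 1.3987163769237125 plane offset from hinge -0.7012513301164802
```

Emit:
carry_out --pt "0 -0.1 0 0 0 0" --pt "0 -0.1 0 0 0 0" --pt "0 0 0 0 0 0" --pt "0 0 0 0 0 0" --pt "0 0.2 0 0 0 0" --pt "0 0.2 0 0 0 0" --pt "0 0.2 0 0 0 0" --pt "0 0.2 0 0 0 0" --pt "0 0.2 0 0 0 0" --pt "0 0.3 0 0 0 0"

```text
time_s: 29.3
position: [704.0, 27.0, 309.4]
eef_rot: [-0.671, 0.703, -0.169, 0.161]
ft_force: [-0.8, 1.3, -0.9]
finger_gap: 28.5
grasp_force: 0.0
```

```bash
python3 - <<'E'
from h import *
plan(bar(1.4)+19*Rh[:,2],Rh); panel_plane()
E
```

```text
pos [704.   27.  309.4] j [  3.4  11.9   1.7  52.9  -2.8 -84.6] F [-0.8  1.3 -0.9] gap 28.5 0.0 t 29.3
shift cm (start axes) [-0.02 -0.08  0.77] turn deg [-0.   0.   0.1]
1 rows each [-0.02 -0.08  0.77] [-0.03  0.03  0.07]
top 2083 slope th 1.4053766831385326 plane offset from hinge -0.9511194681010987
scene 7136 slope th 1.3984727221534514 plane offset from hinge -0.6808151486624262
```

The panel is free and reads 1.40 rad on both cameras. I'm backing straight out along it and then clear.

Emit:
carry_out --pt "0 0.05 -0.4 0 0 0" --pt "0 0.1 -0.5 0 0 0" --pt "0 0.1 -0.5 0 0 0" --pt "0 0.1 -0.5 0 0 0" --pt "0 0.1 -0.6 0 0 0" --pt "0 0.2 -1 0 0 0" --pt "0 0.2 -1 0 0 0" --pt "0 0.3 -1.5 0 0 0" --pt "0 0.5 -2 0 0 0" --pt "0 0.5 -2 0 0 0"

```text
time_s: 30.65
position: [638.5, 30.1, 390.2]
eef_rot: [-0.671, 0.703, -0.169, 0.162]
ft_force: [1.0, -0.2, -0.1]
finger_gap: 28.3
grasp_force: 0.0
```

```bash
python3 - <<'E'
from h import *
plan(bar(1.4)+19*Rh[:,2],Rh); panel_plane(); panel_angle()
E
```

```text
pos [638.5  30.1 390.2] j [  4.3   4.8   5.   63.4  -3.1 -83.8] F [ 1.  -0.2 -0.1] gap 28.3 0.0 t 30.65
shift cm (start axes) [-0.02 -2.24 10.95] turn deg [-0.1  0.   0.1]
2 rows each [-0.01 -1.12  5.47] [-0.03  0.02  0.04]
top 3124 slope th 1.3949909924334256 plane offset from hinge -0.38535051883254134
scene 8233 slope th 1.3973144971686806 plane offset from hinge -0.5660952960837369
top 2304 median 1.3921544649783977 mode 1.3849999999999998
scene 5293 median 1.3921808592790041 mode 1.3849999999999998
```

View pics/scene_now.png

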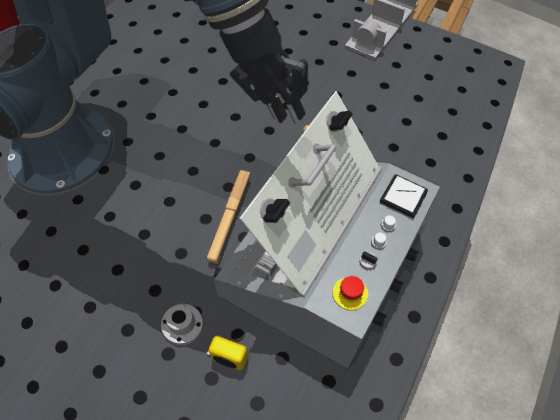

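The panel stands open at about 1.395 rad. The gripper is clear of it at (290,100), and both wings, (275,210) and (340,122), are in the unlocked position. The brush, hub and tape haven't moved. I'm handing in.

```bash
python3 -c "
from h import *
print(robot.hand_in())"
```

```text
the job is handed in; nothing more can be done
None
```

Both fasteners are turned fully to unlocked, the panel stays up by itself at about 1.4 rad, its open stop, the gripper is clear, and the job was handed in at about 31 s.

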